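# Warm the breakfast buns

### The job

Lift every golden bun out of the wicker basket and lay them side by side on the black warming plate, leaving the muffin in the blue paper case in the basket. With all the buns on the plate, turn the red gas tap to the green half-open mark and leave it there for two seconds, then turn it fully back to shut (red mark). Then serve all the buns side by side on the wooden board, without knocking over the jam jar or the mug.

Things in the scene. Friction and masses are not known exactly. Their poses are not given: they have to be found in the camera images.
- bunA: a round crusty bun, golden brown with a pale cross on its top, diameter 60 mm, height 44 mm, flat base, domed top, about 70 g; widest (60 mm) from 10 to 26 mm above its base. Origin at its centre, 22 mm above its base; z up when it stands on its base. Starts in the basket. Three or four buns are present; an absent one has no pose
- bunB: a round crusty bun, golden brown with a pale cross on its top, diameter 60 mm, height 44 mm, flat base, domed top, about 70 g; widest (60 mm) from 10 to 26 mm above its base. Origin at its centre, 22 mm above its base; z up when it stands on its base. Starts in the basket. Three or four buns are present; an absent one has no pose
- bunC: a round crusty bun, golden brown with a pale cross on its top, diameter 60 mm, height 44 mm, flat base, domed top, about 70 g; widest (60 mm) from 10 to 26 mm above its base. Origin at its centre, 22 mm above its base; z up when it stands on its base. Starts in the basket. Three or four buns are present; an absent one has no pose
- bunD: a round crusty bun, golden brown with a pale cross on its top, diameter 60 mm, height 44 mm, flat base, domed top, about 70 g; widest (60 mm) from 10 to 26 mm above its base. Origin at its centre, 22 mm above its base; z up when it stands on its base. Starts in the basket. Three or four buns are present; an absent one has no pose
- muffin: chocolate-brown muffin in a blue paper case, diameter 64 mm, height 54 mm; origin 24 mm above its base. It stands in the basket among the buns and must stay in the basket
- basket: fixed rectangular wicker basket, open on top, outside 310 mm (its x) x 230 mm (its y), walls 5 mm thick and 50 mm high, floor 5 mm thick, inside 300 x 220 mm; a rail 20 mm wide, 9 mm above the floor, runs round the foot of the walls inside. Origin at the centre of its underside. Buns and muffin start on its floor in two rows, about 95 mm apart. It stands left or right of the warmer
- board: fixed wooden serving board, 180 mm (its x) x 250 mm (its y) x 15 mm thick, lying flat on the counter. Origin at the centre of its underside, its top 15 mm above
- plate_top (a point): centre of the black warming plate's surface, 50 mm above the counter. The black surface is 160 mm (its x) x 220 mm (its y), with a steel rim 10 mm wide standing 6 mm above it all round. z up. The warmer is fixed; on its -x side, towards the robot, is the white tap housing, 150 x 180 mm, 50 mm high
- tap_axis (a point): point on the vertical turning axis of the gas tap, at the middle height of its lever, 90 mm above the counter, 40 mm above the housing; its x and y axes are parallel to those of plate_top. It lies at x = -130 mm, y = -40 mm from plate_top
- tap_grip (a point): point to grip on the tap's lever, 66 mm from the tap axis, at the middle of the lever's thickness. The lever is a red level bar 16 mm wide, 14 mm thick, reaching 85 mm from the axis, clear on both sides; 33 mm of free space under it
- tap (a joint): angle of the gas tap's lever, rad: 0 = shut, against its stop, lever pointing at the red mark (along +y of tap_axis); grows anticlockwise seen from above, lever swinging towards the robot; 0.785 = half open, lever pointing at the wider green mark; 1.571 = fully open (black mark). It may start a few degrees off shut. It stays where it is left; turning takes about 2 N at the grip point
- jam: jam jar, red with a brass-coloured lid, diameter 60 mm, height 75 mm, standing upright near a far corner of the warmer; origin at the centre of its underside, z up
- mug: white mug, diameter 76 mm, height 80 mm, standing upright near a far corner of the warmer; origin at the centre of its underside, z up

How it is judged:
On the way, in this order (a step that is already met when the one before it is completed fails the run):
1. all the buns lie on the black plate, let go (x of bunA in the frame of plate_top between -0.08 and 0.08 m and y of bunA in the frame of plate_top between -0.11 and 0.11 m and z of bunA in the frame of plate_top between 0.01 and 0.045 m and x of bunB in the frame of plate_top between -0.08 and 0.08 m and y of bunB in the frame of plate_top between -0.11 and 0.11 m and z of bunB in the frame of plate_top between 0.01 and 0.045 m and x of bunC in the frame of plate_top between -0.08 and 0.08 m and y of bunC in the frame of plate_top between -0.11 and 0.11 m and z of bunC in the frame of plate_top between 0.01 and 0.045 m and x of bunD in the frame of plate_top between -0.08 and 0.08 m and y of bunD in the frame of plate_top between -0.11 and 0.11 m and z of bunD in the frame of plate_top between 0.01 and 0.045 m and contact force between the fingers and bunA below 0.2 N and contact force between the fingers and bunB below 0.2 N and contact force between the fingers and bunC below 0.2 N and contact force between the fingers and bunD below 0.2 N), for 0.2 s.
2. with all the buns on the plate, the tap stands at the half-open mark (0.785 rad within 0.13) for 1.5 s (x of bunA in the frame of plate_top between -0.08 and 0.08 m and y of bunA in the frame of plate_top between -0.11 and 0.11 m and z of bunA in the frame of plate_top between 0.01 and 0.045 m and x of bunB in the frame of plate_top between -0.08 and 0.08 m and y of bunB in the frame of plate_top between -0.11 and 0.11 m and z of bunB in the frame of plate_top between 0.01 and 0.045 m and x of bunC in the frame of plate_top between -0.08 and 0.08 m and y of bunC in the frame of plate_top between -0.11 and 0.11 m and z of bunC in the frame of plate_top between 0.01 and 0.045 m and x of bunD in the frame of plate_top between -0.08 and 0.08 m and y of bunD in the frame of plate_top between -0.11 and 0.11 m and z of bunD in the frame of plate_top between 0.01 and 0.045 m and value of joint tap between 0.655 and 0.915 rad), for 1.5 s.
3. the tap is shut again (below 0.09 rad) (value of joint tap below 0.09 rad), for 0.2 s.
At the end, for the whole second after the job is handed in: every bun lies on the wooden board (its centre over the board, resting on the wood and not on another bun), let go and at rest; the tap is shut (below 0.09 rad); the muffin is in the basket (x of bunA in the frame of board between -0.09 and 0.09 m and y of bunA in the frame of board between -0.125 and 0.125 m and z of bunA in the frame of board between 0.025 and 0.06 m and x of bunB in the frame of board between -0.09 and 0.09 m and y of bunB in the frame of board between -0.125 and 0.125 m and z of bunB in the frame of board between 0.025 and 0.06 m and x of bunC in the frame of board between -0.09 and 0.09 m and y of bunC in the frame of board between -0.125 and 0.125 m and z of bunC in the frame of board between 0.025 and 0.06 m and x of bunD in the frame of board between -0.09 and 0.09 m and y of bunD in the frame of board between -0.125 and 0.125 m and z of bunD in the frame of board between 0.025 and 0.06 m and contact force between the fingers and bunA below 0.2 N and contact force between the fingers and bunB below 0.2 N and contact force between the fingers and bunC below 0.2 N and contact force between the fingers and bunD below 0.2 N and linear speed of each of bunA, bunB, bunC, bunD below 0.03 m/s and value of joint tap below 0.09 rad and x of muffin in the frame of basket between -0.15 and 0.15 m and y of muffin in the frame of basket between -0.11 and 0.11 m and z of muffin in the frame of basket below 0.06 m); the robot touches nothing.
It fails at once if the muffin is lifted out of the basket (height (world z) of muffin above 0.085 m).
It fails at once if the jam jar is knocked over (angle between jam's own z axis and vertical above 0.6 rad).
It fails at once if the mug is knocked over (angle between mug's own z axis and vertical above 0.6 rad).
Of bunA, bunB, bunC, bunD only 3 to 4 are there at a start; the rules pass over those that are not, and their reading is None.
At some moment in a run one of bunA, bunB, bunC, bunD may be knocked a few centimetres aside while the robot is not near it.
Once in a run the grip may slacken for a moment while it holds something.
It also fails if it takes over 210 s, if anything falls off the work surface, if the arm or the gripper's body presses on something with over 40 N, if the wrist force passes 120 N, or if a joint passes its speed limit or range.

### The arm

A 6-joint arm with a two-finger parallel gripper is mounted at the origin on the work surface. World frame = base frame: x ahead of the robot, y to its left, z up, the work surface at z = 0. Lengths are in m, angles in rad, forces in N, time in s.
With the tool pointing down it reaches from about 0.35 to 0.975 m from the base axis. Payload 7.1 kg.
Tool frame: the origin (TCP) lies midway between the tips of the shut fingers; the grasp point (between the pads) lies 19 mm behind it; z points along the fingers, y is the line along which they close (so a half turn about z gives the same grasp; the last joint's range is limited). The gripper opens to 88 mm and grips with 3 to 60 N. Pads are 20 mm wide; open, the fingers measure 115 mm over their backs; the gripper's body (75 mm by 178 mm) begins 61 mm behind the grasp point.
Start: joints at [-1.21, 0.423, 1.63, -0, 1.089, -0.019], TCP at [0.232, -0.58, 0.201] pointing down, gripper open.
Joint ranges: [-3, 3], [-0.9, 2.11], [0.09, 2.58], [-1.31, 4.45], [0.11, 2.69], [-2.54, 2.54]. Speed limits (rad/s): [2.39, 2.39, 3.01, 3.14, 3.14, 3.14].

### API

Orientations are given as a unit quaternion [w, x, y, z].
In Python, from station import move_pose, movel, movej, command_gripper, wait, inverse_kinematics, read_camera, camera_info, MotionError, job_done, get_time, get_joint_pos, get_qvel, get_effort, get_tcp_pos, get_ee_rot, get_ft_force, get_ft_torque, get_grip_width, get_finger_force gives the robot as it stands. Calls block until the motion is done:
- move_pose(position, orientation): joint-space move of the TCP to a pose.
- movel(position, frame=None, v=0.15, until_force=None): straight line of the TCP; frame=None keeps the orientation; v is the mean speed in m/s. With until_force (N) it stops when the force on the tool has changed by that much, and returns True; else False.
- movej(angles): joint-space move.
- command_gripper(opening): opening from 0.0 (shut) to 1.0 (fully open); the grip force is fixed at half the most; returns when the fingers have stopped.
- wait(seconds).
- inverse_kinematics(position, orientation): joint angles nearest the present ones, or None.
- read_camera(name): name is "scene" or "top" or "wrist"; returns the picture (420x560x3 uint8, red, green, blue); there is no depth.
- camera_info(name): a dict with "intrinsics" (3x3 intrinsics, pixels), "dist" ([k1, k2, p1, p2, k3] as OpenCV has them; the pictures are not rectified), "T" (4x4, takes a point from camera to world coordinates); the wrist camera has in their place "tool_from_camera" (4x4, takes a point from camera to tool coordinates, whose origin is the TCP and whose axes are the flange's). Camera axes: x right, y up, looking along -z (the intrinsics and any distortion apply to the point x, -y, -z); pixel columns grow to the right and rows downward; lengths in m; the calibration is good to about 2 mm. A picture is of the moment at which its call begins: read the wrist's pose just before it. camera_info takes no time and is no camera call.
A pose or a line that the arm cannot do raises MotionError and nothing moves.
- job_done(): hands the job in; it is judged then, once.
Readings, each from a call of its own:
- get_time(): time.
- get_joint_pos(): joint angles.
- get_qvel(): joint speeds.
- get_effort(): joint torques, N m.
- get_tcp_pos(): TCP position.
- get_ee_rot(): TCP orientation.
- get_ft_force(): force on the tool from outside, world axes, zero at the start.
- get_ft_torque(): the same for the moment, N m.
- get_grip_width(): opening from 0.0 (shut) to 1.0 (fully open).
- get_finger_force(): force on a finger pad.
Only numpy, scipy, OpenCV 4.12 (cv2) and the standard library are available. Lean on these libraries where they do the work, as an engineer would, in place of code of your own. Each camera call takes 0.05 s, during which the arm holds its last target. There are 200 camera calls.

## Working session

There is one attempt and no reset: what is moved stays moved. The work goes in short steps, each a Python script; the robot and the scene stay as the last script left them, time stands still between calls to the robot, and variables do not carry over. Pictures are saved under pics/ and viewed, at most 14 in all, crops included, and the job is handed in when it is done.

```bash
mkdir -p pics; ls; python3 - <<'E'
from station import *
import cv2,numpy as np
for n in("top","scene"):
    im=read_camera(n); cv2.imwrite(f"pics/{n}0.png",im[:,:,::-1])
    c=camera_info(n); print(n,c["intrinsics"],c["dist"],np.round(c["T"],3))
print(camera_info("wrist")["tool_from_camera"],get_ee_rot(),get_time())
E
```

```text
pics
top [[389.38038943   0.         277.14871933]
 [  0.         389.38038943 210.66313459]
 [  0.           0.           1.        ]] [-0.0051661  0.         0.         0.         0.       ] [[ 0.015  0.981 -0.194  0.387]
 [-1.     0.016  0.002  0.003]
 [ 0.005  0.194  0.981  0.995]
 [ 0.     0.     0.     1.   ]]
scene [[475.08567273   0.         279.49835326]
 [  0.         475.08567273 205.99456042]
 [  0.           0.           1.        ]] [-0.10991519  0.          0.          0.          0.        ] [[ 0.696 -0.619  0.364  1.057]
 [ 0.718  0.61  -0.334 -0.428]
 [-0.015  0.494  0.869  1.212]
 [ 0.     0.     0.     1.   ]]
[[-1.78330996e-03  9.68715916e-01  2.48165859e-01  6.59692671e-02]
 [ 9.99998366e-01  1.80072441e-03  1.56817109e-04  6.74811027e-05]
 [-2.94967090e-04  2.48165733e-01 -9.68717545e-01 -1.83998241e-01]
 [ 0.00000000e+00  0.00000000e+00  0.00000000e+00  1.00000000e+00]] [-6.98416938e-04  9.82020244e-01  1.88774305e-01 -1.17456097e-04] 0.1
```

View pics/top0.png

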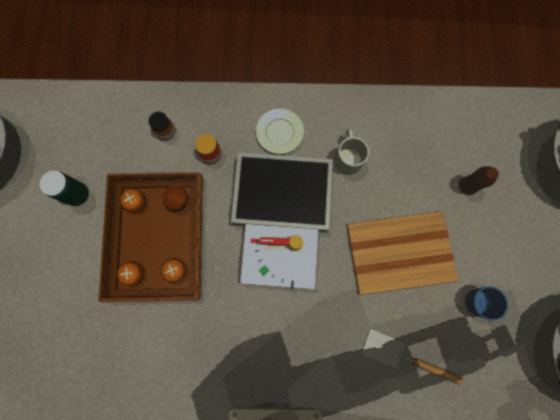

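View pics/scene0.png

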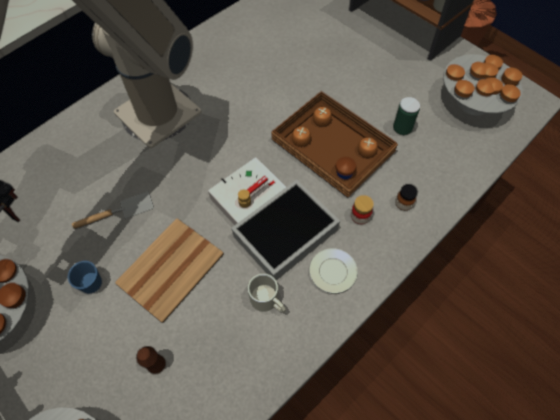

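The top view shows buns at (131,200), (129,273) and (173,270), and the muffin at (175,198). The plate is near (283,191), the tap axis near (296,243) with its lever pointing left, and the board near (402,253). The scene view agrees: three buns and one muffin with a blue case, plus the jam jar and mug at the far corners.

```bash
cat > h.py <<'E'
from station import *
import cv2, numpy as np
def ray(name,uv,z):
    c=camera_info(name); T=c["T"]
    p=cv2.undistortPoints(np.float64(uv).reshape(-1,1,2),c["intrinsics"],np.array(c["dist"]))[:,0]
    d=np.c_[p[:,0],-p[:,1],-np.ones(len(p))]@T[:3,:3].T
    o=T[:3,3]; return (o+d*((z-o[2])/d[:,2])[:,None])[:,:2]
def blobs(mask,amin=80):
    cs,_=cv2.findContours(mask.astype(np.uint8),cv2.RETR_EXTERNAL,cv2.CHAIN_APPROX_NONE)
    return sorted([c for c in cs if cv2.contourArea(c)>amin],key=cv2.contourArea,reverse=True)
E
python3 - <<'E'
from h import *
im=read_camera("top"); hsv=cv2.cvtColor(im,cv2.COLOR_RGB2HSV)
for p in [(126,196),(124,278),(170,275),(176,205),(150,240),(110,240),(390,225),(290,190),(240,200),(265,241),(296,243),(208,142)]:
    print(p,im[p[1],p[0]],hsv[p[1],p[0]])
big=cv2.resize(im[165:305,95:335],None,fx=3.3,fy=3.3,interpolation=cv2.INTER_CUBIC)
big=np.clip(big.astype(float)*1.7,0,255).astype(np.uint8)
cv2.imwrite("pics/crop1.png",big[:,:,::-1])
E
```

```text
(126, 196) [151  99  50] [ 15 171 151]
(124, 278) [148  78  20] [ 14 221 148]
(170, 275) [153  84  28] [ 13 208 153]
(176, 205) [88 42 15] [ 11 212  88]
(150, 240) [89 48 18] [ 13 203  89]
(110, 240) [46 29 15] [ 14 172  46]
(390, 225) [150 110  61] [ 17 151 150]
(290, 190) [27 24 20] [17 66 27]
(240, 200) [31 25 25] [ 0 49 31]
(265, 241) [161  94  94] [  0 106 161]
(296, 243) [161 137  50] [ 24 176 161]
(208, 142) [159 119  41] [ 20 189 159]
```

View pics/crop1.png

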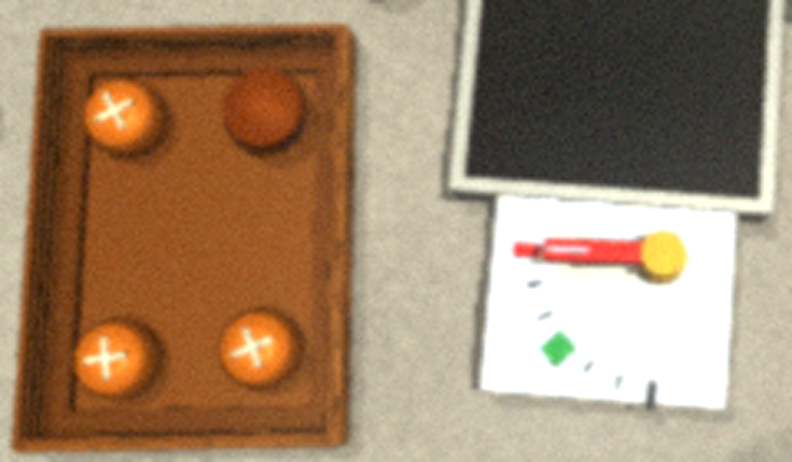

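The crop shows the three crossed buns, the plain muffin at crop (264,108), the lever near the red mark and the green mark at (557,348). Now for the coordinates.

```bash
cat >> h.py <<'E'
def frame(c,z,lo):  # min-area rectangle on plane z: centre, yaw of its short (x) side
    P=ray("top",c.reshape(-1,2)+0.0,z).astype(np.float32)
    (cx,cy),(w,h),a=cv2.minAreaRect(P*1000)
    if w>h: a+=90; w,h=h,w
    a=(a+90)%180-90
    return np.array([cx,cy])/1000,np.radians(a),(w,h)
def buns(im=None,z=0.027):
    """bun centres in the top view, as rays onto height z"""
    im=read_camera("top") if im is None else im
    hsv=cv2.cvtColor(im,cv2.COLOR_RGB2HSV).astype(int)
    m=(hsv[...,0]<19)&(hsv[...,2]>115)&(hsv[...,1]>60); 
    m=cv2.morphologyEx(m.astype(np.uint8),cv2.MORPH_CLOSE,np.ones((3,3)))
    out=[]
    for c in blobs(m,150):
        (u,v),r=cv2.minEnclosingCircle(c); a=cv2.contourArea(c)
        if 8<r<20 and a>0.5*np.pi*r*r: out.append((u,v,r,a))
    return out
E
python3 - <<'E'
from h import *
im=read_camera("top"); hsv=cv2.cvtColor(im,cv2.COLOR_RGB2HSV).astype(int)
crop=lambda p:[(p[0]+.5)/3.3+95-.5,(p[1]+.5)/3.3+165-.5]
bk=np.array([crop(p) for p in [(42,30),(350,27),(345,442),(14,448)]])
B=ray("top",bk,0.05);print("basket",B,B.mean(0),np.linalg.norm(B-np.roll(B,-1,0),axis=1))
for b in buns(im): print("bun",np.round(b,1),ray("top",b[:2],0.027))
cr=np.array([crop(p) for p in [(114,112),(105,358),(250,349)]]);print("cross",ray("top",cr,0.047))
print("muffin",ray("top",[crop((264,108))],0.035))
m=np.zeros(im.shape[:2],bool);m[145:230,232:335]=1
m&=(hsv[...,2]<50)
c=blobs(m)[0];print("plate",frame(c,0.05,0))
m=np.zeros(im.shape[:2],bool);m[200:300,335:470]=1
m&=(hsv[...,1]>100)
c=blobs(cv2.morphologyEx(m.astype(np.uint8),cv2.MORPH_OPEN,np.ones((5,5))))[0];print("board",frame(c,0.015,0),cv2.boundingRect(c))
print("tap axis",ray("top",[crop((662,256))],0.105),"lever end",ray("top",[crop((515,249))],0.097),"lever",ray("top",[crop((545,250))],0.097))
E
```

```text
basket [[0.66184714 0.4304157 ]
 [0.66804092 0.19559103]
 [0.35882713 0.18278721]
 [0.35090497 0.41962649]] [0.50990504 0.30710511] [0.23490635 0.30947876 0.23697174 0.31112931]
bun [128.  273.5  10.3 283.5] [[0.41546537 0.3649836 ]]
bun [172. 270.  10. 276.] [[0.42566606 0.25764448]]
bun [130.5 199.    9.6 252. ] [[0.60276132 0.37529372]]
cross [[0.59930268 0.37094921]
 [0.41568716 0.36126397]
 [0.42383913 0.2561511 ]]
muffin [[0.60697605 0.26105285]]
plate (array([ 0.62711273, -0.01039276]), np.float64(-0.0605610821367289), (155.69590759277344, 216.4230499267578))
board (array([ 0.48086157, -0.31328638]), np.float64(0.1520502363161182), (179.97134399414062, 252.3477783203125)) (348, 212, 109, 82)
tap axis [[ 0.48995111 -0.04108048]] lever end [[0.49418562 0.06172729]] lever [[0.49381217 0.04066301]]
```

```bash
cat >> h.py <<'E'
from scipy.spatial.transform import Rotation as R
PL=np.array([.6265,-.0104]); PYAW=-.0606; BD=np.array([.481,-.313]); BYAW=.152; BK=np.array([.510,.307]); BKYAW=.0385
AX=np.array([.494,-.042])
def loc(o,yaw,p): return o+R.from_euler('z',yaw).as_matrix()[:2,:2]@np.asarray(p,float)
def inv(o,yaw,p): return R.from_euler('z',yaw).as_matrix()[:2,:2].T@(np.asarray(p)-o)
def quat(th,xyz):
    best=None
    for t in (th,th+np.pi):
        M=np.array([[-np.sin(t),np.cos(t),0],[np.cos(t),np.sin(t),0],[0,0,-1]]).T
        q=R.from_matrix(M).as_quat()[[3,0,1,2]]
        j=inverse_kinematics(list(xyz),list(q))
        if j is not None and (best is None or abs(j[5])<best[0]): best=(abs(j[5]),list(q))
    return best[1]
def find(zc):
    return np.array([ray("top",b[:2],zc)[0] for b in buns()]).reshape(-1,2)
def pick(xy,th,z,op=0.86,up=.2):
    q=quat(th,[*xy,up]); move_pose([*xy,up],q); command_gripper(op)
    movel([*xy,z+.05],v=.2)
    hit=movel([*xy,z],v=.08,until_force=8)
    command_gripper(0); w=get_grip_width(); movel([*xy,up],v=.2)
    print("pick hit",hit,"w",round(w,3),round(get_grip_width(),3),"F",get_finger_force(),"t",round(get_time(),1))
    return get_grip_width()>.5
def place(xy,th,z,op=0.86,up=.2):
    q=quat(th,[*xy,up]); move_pose([*xy,up],q); 
    if get_grip_width()<.5: print("LOST",get_grip_width()); return False
    movel([*xy,z+.03],v=.2); hit=movel([*xy,z],v=.05,until_force=5)
    command_gripper(op); movel([*xy,up],v=.2)
    print("placed hit",hit,get_time()); return True
E
python3 - <<'E'
from h import *
f=find(.035); print(f)
b=max(f[f[:,1]>.15],key=lambda p:p[0]); b=loc(BK,BKYAW,inv(BK,BKYAW,b)-[.002,0]); print(b)
if pick(b,BKYAW,.017): place(loc(PL,PYAW,[0,-.07]),PYAW,.063)
cv2.imwrite("pics/t1.png",read_camera("top")[:,:,::-1])
E
```

```text
[[0.41523249 0.36199463]
 [0.42538913 0.25562928]
 [0.60115981 0.37236176]]
[0.59916129 0.37228478]
pick hit False w 0.574 0.576 F 27.114355583908036 t 7.4
placed hit True 11.8083
```

View pics/t1.png

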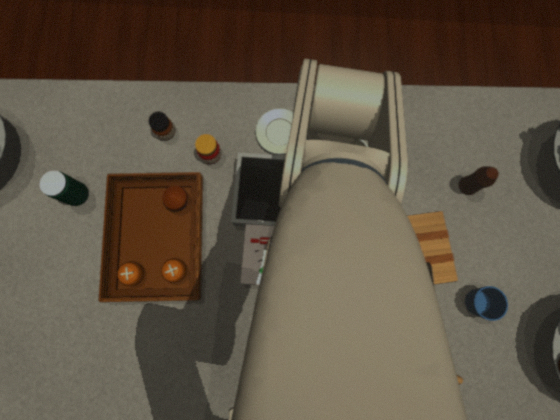

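The first bun was lifted and set down, with the other two unchanged in the basket at (130,273) and (174,270). Continuing.

```bash
python3 - <<'E'
from h import *
for py in (.0,.07):
    f=find(.035); f=f[f[:,1]>.15]; print(f)
    b=min(f,key=lambda p:p[1]); b=loc(BK,BKYAW,inv(BK,BKYAW,b)+[.002,0])
    if not pick(b,BKYAW,.0155): break
    place(loc(PL,PYAW,[0,py]),PYAW,.0615)
xyz=[.44,.10,.3]; move_pose(xyz,quat(1.6,xyz))
im=read_camera("top");cv2.imwrite("pics/t2.png",im[:,:,::-1])
for b in buns(im): print(np.round(inv(PL,PYAW,ray("top",b[:2],.08)[0]),3),ray("top",b[:2],.035))
E
```

```text
[[0.41523249 0.36199463]
 [0.42530352 0.25558461]]
pick hit False w 0.59 0.591 F 27.10591394919902 t 16.8
placed hit True 20.75
[[0.41084013 0.36958208]]
pick hit False w 0.589 0.59 F 27.134278581943363 t 25.8
placed hit True 29.9583
[0.    0.067] [[0.64296192 0.05921404]]
[ 0.001 -0.074] [[ 0.63435214 -0.08885965]]
[ 0.001 -0.002] [[ 0.63931024 -0.01327107]]
```

View pics/t2.png

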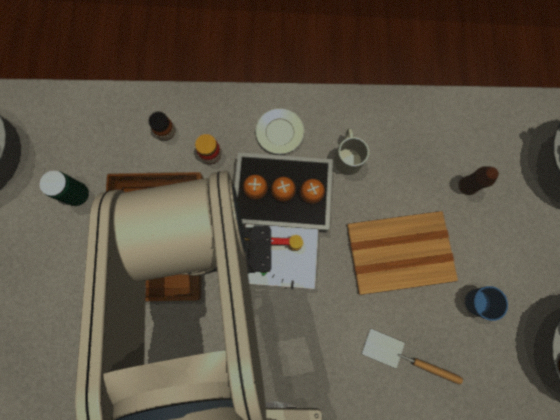

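All three buns lie side by side on the plate at (256,186), (284,188) and (313,190). Now the tap.

```bash
cat >> h.py <<'E'
def tap_pose(phi,z,q0,r=.066):
    a=PYAW+np.pi/2+phi
    p=AX+r*np.array([np.cos(a),np.sin(a)])
    M=R.from_euler('z',phi)*R.from_quat([*q0[1:],q0[0]])
    return [*p,z],list(M.as_quat()[[3,0,1,2]])
E
python3 - <<'E'
from h import *
p,_=tap_pose(.4,.15,[1,0,0,0]); q0=quat(PYAW+.4,p)
q0=list((R.from_euler('z',-.4)*R.from_quat([*q0[1:],q0[0]])).as_quat()[[3,0,1,2]])
f0=.05
p,q=tap_pose(f0,.15,q0); move_pose(p,q); command_gripper(.7)
p,q=tap_pose(f0,.071,q0); print("hit",movel(p,v=.08,until_force=6))
command_gripper(0); print("w",get_grip_width(),get_ft_force())
for f in np.linspace(f0,.785,7)[1:]:
    p,q=tap_pose(f,.071,q0); movel(p,q,v=.06)
print("w",get_grip_width(),get_ft_force(),get_time())
im=read_camera("top");s=read_camera("scene")
cv2.imwrite("pics/s3.png",cv2.resize(s[130:260,180:360],None,fx=4,fy=4)[:,:,::-1]); wait(2.2)
import json;json.dump(q0,open("q0.json","w"))
E
```

```text
hit False
w 0.17800087171193427 [0.39100784 0.06366683 1.15696914]
w 0.17722331691812465 [-1.62728296  3.58502828 -0.31135516] 36.7333
```

View pics/s3.png

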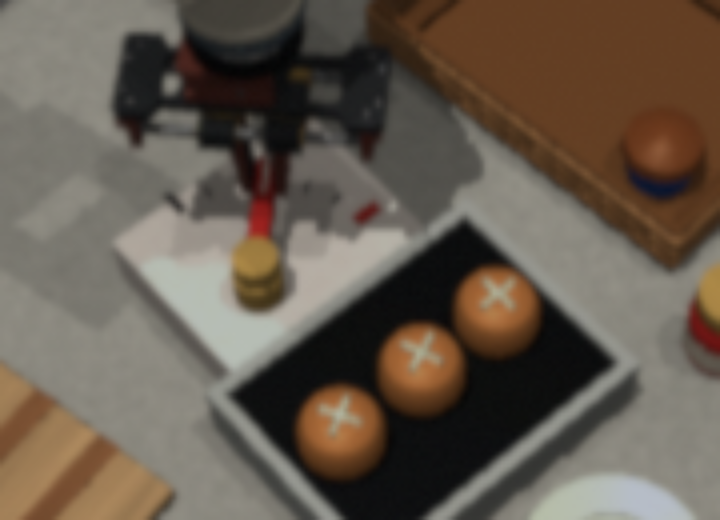

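The lever is gripped (16 mm) and points midway between the red and black marks, with all the buns still on the plate. Closing it now.

```bash
python3 - <<'E'
from h import *
import json; q0=json.load(open("q0.json"))
for f in [.65,.5,.35,.2,.1,.03,0,-.02,-.04]:
    p,q=tap_pose(f,.071,q0); movel(p,q,v=.06)
    if f<.05: print(f,get_ft_force())
wait(.4); command_gripper(.7)
p=list(get_tcp_pos()); p[2]=.2; movel(p,v=.15)
xyz=[.40,-.25,.3]; move_pose(xyz,quat(0,xyz)); print(get_time())
im=read_camera("top"); cv2.imwrite("pics/t4.png",cv2.resize(im[140:300,200:360],None,fx=3.5,fy=3.5,interpolation=cv2.INTER_CUBIC)[:,:,::-1])
for b in buns(im): print(np.round(inv(PL,PYAW,ray("top",b[:2],.08)[0]),3))
E
```

```text
0.03 [-0.44887047  3.96352524 -0.07352438]
0 [0.14797374 3.44904471 0.98144177]
-0.02 [-3.16887081  4.77868326  3.41506577]
-0.04 [-7.30247827  5.99985083  6.48173936]
44.9833
[-0.     0.067]
[ 0.001 -0.074]
[ 0.002 -0.002]
```

View pics/t4.png

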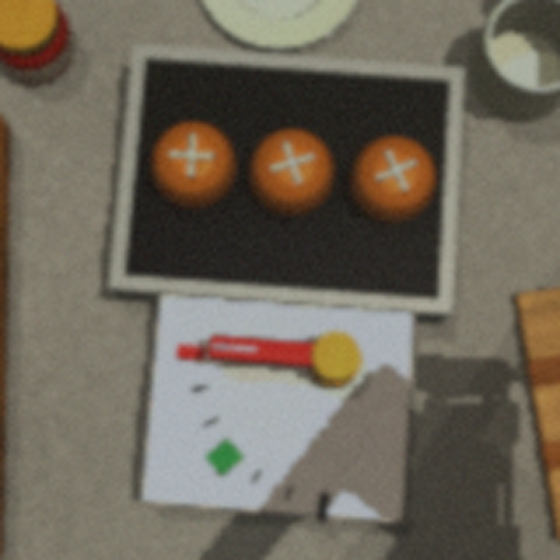

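The lever is back on its stop, pointing at the red mark, and the buns are undisturbed. Serving.

```bash
python3 - <<'E'
from h import *
for by in (-.078,0,.078):
    f=find(.08); f=np.array([p for p in f if (abs(inv(PL,PYAW,p))<[.1,.13]).all()]); 
    print([np.round(inv(PL,PYAW,p),3) for p in f])
    b=min(f,key=lambda p:p[1])
    if not pick(b,PYAW,.055,op=.95,up=.2): break
    if not place(loc(BD,BYAW,[0,by]),BYAW,.021,op=.95): break
    xyz=[.40,-.25,.25] if by<.05 else [.44,.1,.3]; move_pose(xyz,quat(0,xyz))
im=read_camera("top");cv2.imwrite("pics/t5.png",im[:,:,::-1])
for b in buns(im): print(np.round(b,1),np.round(inv(BD,BYAW,ray("top",b[:2],.045)[0]),3),get_time())
E
```

```text
[array([ 0.001, -0.074]), array([0.   , 0.067]), array([ 0.001, -0.003])]
pick hit False w 0.647 0.651 F 27.11790374960401 t 49.6
placed hit True 54.0167
[array([0.   , 0.067]), array([-0.   , -0.002])]
pick hit False w 0.652 0.647 F 27.10510386270471 t 59.1
placed hit True 63.5417
[array([0.   , 0.067])]
pick hit False w 0.647 0.646 F 27.13367509397358 t 68.6
placed hit True 73.0667
[441.6 246.2  13.8 362.5] [-0.002 -0.091] 74.4417
[409.4 250.5  12.4 313.5] [-0.002 -0.01 ] 74.4417
```

View pics/t5.png

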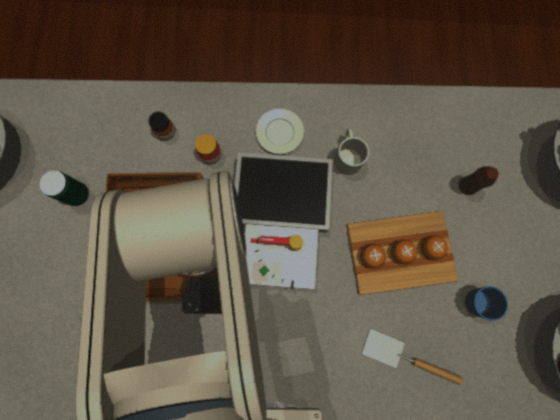

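All three buns lie flat on the board at (374,257), (405,251) and (436,247). The tap is shut, the jam jar and mug are upright, and the arm is clear.

```bash
python3 -c "
from station import *
wait(.5); print(job_done())"
```

```text
the job is handed in; nothing more can be done
None
```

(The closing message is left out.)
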